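# Clear the digger and tip the lost property bin open

## Task

The toy digger is parked where the tilting bin comes down. Without picking anything up, push the digger along the shelf until it stands wholly clear of the space the bin swings down into, upright on its tracks. Then push the bin forward, towards the robot, past its balance point so that it drops fully open and stays there by its own weight; leave the car, the jar lid and the dinosaur where they are and finish with the hand away from everything.

Things in the scene. Friction and masses are not known exactly. Their poses are not given: they have to be found in the camera images.
- cradle: Dark steel cradle fixed to the shelf, carrying the bin. Origin on the shelf under the middle of the bin's pivot; -x is the bin's front (roughly to the robot), y runs along the pivot, z up. Base x -75 to +95, y -126 to +126, 12 mm thick; side cheeks 60 mm high, 107 mm at the pivot. Pivot axis 83 mm above the shelf. The shelf behind it is empty.
- bin (a joint): Tilt of the open-topped grey plastic bin (0.48 to 0.78 kg) about its pivot, rad: 0 = shut, upright, resting on its rear stop; grows as the top swings forward to cradle -x; 1.3 = fully open on the front stop. Balance is near 0.35: short of it the bin falls back shut, beyond it it falls open by itself in one to two seconds. Under 2 N at the rim tips it.
- bin_lip (a point): Middle of the bin's front top edge, outer face. Bin: 140 mm deep, 220 mm wide, 170 mm high, walls 4 mm (7 mm in the top 12 mm). Shut: front face 55 mm ahead of the pivot, underside 48 mm and rim 218 mm above the shelf. Swinging open, this edge reaches 146 mm ahead of the pivot and comes down to 66 mm above the shelf, lower than the digger's cab.
- bin_back (a point): Middle of the bin's back top edge, on the outer face: 85 mm behind the pivot and 218 mm above the shelf when shut; moves with the bin. The back face is flat and upright when shut.
- digger: Loose yellow plastic toy digger on black tracks, 0.17 to 0.35 kg, 132 long, 66 wide, 100 mm high; slides, does not roll. Origin under its middle, x along its length to the bucket end. Ends upright and flat: bucket 60 mm wide, 3 to 39 mm up; rear 60 mm wide, up to 55 mm. Starts across the front of the bin, length roughly along cradle y, 130 to 140 mm ahead of the pivot.
- car: Bystander: chrome toy car, 95 x 42 x 39 mm, origin under its middle. Beside the cradle; not to be moved.
- jar_lid: Bystander: green ceramic jar lid with a small knob, 90 mm across, 40 mm high, origin under its middle. Beside the cradle; not to be moved.
- dinosaur: Bystander: glossy orange plastic dinosaur, about 127 x 46 x 100 mm, origin under its belly. Beside the cradle; not to be moved.
Mind the look-alikes: they are no part of the job. What is shaped like the digger but purple or turquoise is not meant.

How it is judged (in metres and radians):
On the way, in this order (a step that is already met when the one before it is completed fails the run):
1. the digger stands clear of the bin's swing, with the bin still shut ((y of digger in the frame of cradle above 0.14 m or y of digger in the frame of cradle below -0.14 m or x of digger in the frame of cradle below -0.18 m) and value of joint bin below 0.15 rad and angle between digger's own z axis and vertical below 0.15 rad), for 0.2 s.
2. the bin is tipped fully open (value of joint bin above 1.2 rad), for 0.2 s.
At the end, for the whole second after the job is handed in: Bin at rest fully open (above 1.2 of 1.3 rad); digger upright (tilt under 0.15 rad) and at rest on the shelf, its centre over 140 mm to either side of the cradle's middle line or over 180 mm ahead of the pivot; car, jar lid and dinosaur within 30 mm of their starts (value of joint bin above 1.2 rad and velocity of joint bin below 0.1 rad/s and (y of digger in the frame of cradle above 0.14 m or y of digger in the frame of cradle below -0.14 m or x of digger in the frame of cradle below -0.18 m) and angle between digger's own z axis and vertical below 0.15 rad and linear speed of digger below 0.02 m/s and height (world z) of digger below 0.01 m and not (distance of any of car, jar_lid, dinosaur from where it was at the start of the episode above 0.03 m)); the robot touches nothing.
It fails at once if the digger is lifted off the shelf (height (world z) of digger above 0.015 m).
It fails at once if the digger is knocked over (angle between digger's own z axis and vertical above 0.5 rad).
It fails at once if the bin is tipped while the digger is still in its way (value of joint bin above 0.5 rad and not (y of digger in the frame of cradle above 0.14 m or y of digger in the frame of cradle below -0.14 m or x of digger in the frame of cradle below -0.18 m)).
It fails at once if a bystander is moved more than 30 mm (distance of any of car, jar_lid, dinosaur from where it was at the start of the episode above 0.03 m).
It also fails if it takes over 54 s, if anything falls off the work surface, if the arm or the gripper's body presses on something with over 40 N, if the wrist force passes 120 N, or if a joint passes its speed limit or range.

## Robot

A 6-joint arm with a two-finger parallel gripper is mounted at the origin on the work surface. World frame = base frame: x ahead of the robot, y to its left, z up, the work surface at z = 0. Lengths are in mm, angles in rad, forces in N, time in s.
With the tool pointing down it reaches from about 400 to 925 mm from the base axis. Payload 12.5 kg.
Tool frame: the origin (TCP) lies midway between the tips of the shut fingers; the grasp point (between the pads) lies 19 mm behind it (env.grip_depth is the distance from the TCP to the grasp point, in mm); z points along the fingers, y is the line along which they close (so a half turn about z gives the same grasp; the last joint's range is limited). The gripper opens to 95 mm and grips with 3 to 60 N. Pads are 20 mm wide; open, the fingers measure 119 mm over their backs; the gripper's body (75 mm by 180 mm) begins 59 mm behind the grasp point.
Start: joints at [-1.252, 0.491, 1.559, -0, 1.092, -0.106], TCP at [257.611, -569.459, 214.661] pointing down, gripper open.
Joint ranges: [-3.1, 3.1], [-0.84, 2.19], [0.05, 2.79], [-1.13, 4.28], [0.06, 2.93], [-2.69, 2.69]. Speed limits (rad/s): [2.22, 2.22, 2.79, 3.14, 3.14, 3.14].

## Interface

Orientations are given as [roll, pitch, yaw] about the fixed x, y, z axes, in that order (R = Rz(yaw) Ry(pitch) Rx(roll)).
In Python, from cell import monitor, viewer, order, env gives the robot as it stands.
- The arm moves only by the tool move_arm, never from a script. Its argument "moves" is one flat list of numbers, 4 for each row, row after row: the shift along the tool's x, y, z normalised to -1 to 1, where 1 is 0.15 m, then the turn about the tool's z normalised to -1 to 1, where 1 is pi/2 rad. A call has 1 to 10 rows; each row shifts and turns the commanded pose from where the row before left it, along the tool's axes as they then stand; what a row does not reach is not made up. A row lasts 1/8 s, in which the tool goes at most 62.5 mm and 10.7 degrees, less where a joint would pass 70% of its speed; a pose out of reach is approached as far as the arm can. A call with a number of a shift or a turn outside -1 to 1 is refused whole. A call with a gripper value outside its range is refused whole. "claw" is the finger opening in mm, from 0 to 95.1, set as the call begins (left out, the last holds). The fingers move at their own pace and stop on an object; the grip force is fixed at half the most. Time passes only in rows, so rows that do not move let the fingers close. It gives the time, the measured TCP pose, the force, the opening and the grip force at its end, in the units of the state.
- monitor.state(): the state, without advancing time (a new reading comes with each control period).
- viewer.read_camera(name): name is "scene" or "top" or "wrist"; returns the picture (420x560x3 uint8, red, green, blue); there is no depth.
- viewer.camera_info(name): a dict with "K" (3x3 intrinsics, pixels), "camera_from_world" (4x4, takes a point from world to camera coordinates). Camera axes: x right, y down, z forward; pixel columns grow to the right and rows downward; lengths in mm; the calibration is good to about 2 mm. A picture is of the moment at which its call begins: read the wrist's pose just before it. camera_info takes no time and is no camera call; for the wrist camera it gives the pose at the moment of the call.
- order.job_done(): hands the job in; it is judged then, once.
The state is a dict: "t": time; "joints": joint angles; "qvel": joint speeds; "tau": joint torques, N m; "eef_pos": TCP position; "tcp_rot": TCP orientation; "ft_force": force on the tool from outside, world axes, zero at the start; "moment": the same for the moment, N m; "opening": opening from 0.0 (shut) to 1.0 (fully open); "grip_force": force on a finger pad.
Only numpy, scipy, OpenCV 4.12 (cv2) and the standard library are available. Lean on these libraries where they do the work, as an engineer would, in place of code of your own. Each camera call takes 0.05 s, during which the arm holds its last target. There are 200 camera calls.

## Working session

There is one attempt and no reset: what is moved stays moved. The work goes in short steps, Python scripts to look and compute and a tool call to move; the robot and the scene stay as the last step left them, time stands still between calls to the robot, and variables do not carry over. Pictures are saved under pics/ and viewed, at most 10 in all, crops included, and the job is handed in when it is done.

Besides the shell and the picture viewer there is one more tool, called after "Call:" by a JSON object that holds its "op" and its "data". move_arm: Moves the arm, as the interface text tells. Scaled input: -1 to 1 covers 0.15 m each way for a shift and pi/2 rad each way for a turn. Its arguments: {"type":"object","properties":{"moves":{"type":"array"},"claw":{"type":"number"}},"required":["moves"]}

```bash
mkdir -p pics; python3 - <<'E'
from cell import monitor, viewer
import cv2
for n in("scene","top"):
    cv2.imwrite(f"pics/{n}0.png",viewer.read_camera(n)[:,:,::-1])
    i=viewer.camera_info(n);print(n,i["K"],i["camera_from_world"])
s=monitor.state();print(s["t"],s["eef_pos"],s["tcp_rot"])
E
```

```text
scene [[425.25841799   0.         278.90656447]
 [  0.         425.25841799 206.81646081]
 [  0.           0.           1.        ]] [[-2.17414112e-01  9.75865768e-01  2.04232092e-02 -7.04361519e+00]
 [ 6.06103469e-01  1.51376222e-01 -7.80848144e-01 -2.14821414e+02]
 [-7.65094562e-01 -1.57388828e-01 -6.24386954e-01  1.63316477e+03]
 [ 0.00000000e+00  0.00000000e+00  0.00000000e+00  1.00000000e+00]]
top [[447.30295421   0.         290.05731351]
 [  0.         447.30295421 208.30506499]
 [  0.           0.           1.        ]] [[ 5.23847045e-03 -9.99966089e-01 -6.35452257e-03  1.20967989e+02]
 [-9.96115003e-01 -4.65946948e-03 -8.79385552e-02  5.61047314e+02]
 [ 8.79059644e-02  6.79049879e-03 -9.96105632e-01  1.16268903e+03]
 [ 0.00000000e+00  0.00000000e+00  0.00000000e+00  1.00000000e+00]]
0.1 [ 257.53357528 -569.23002181  214.11382981] [-3.14058001e+00 -1.19669430e-04  4.24767278e-01]
```

View pics/scene0.png

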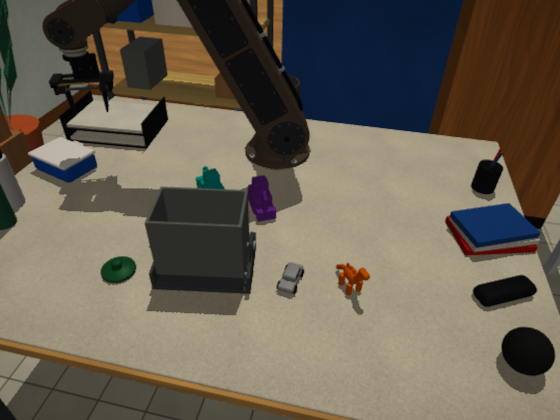

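View pics/top0.png

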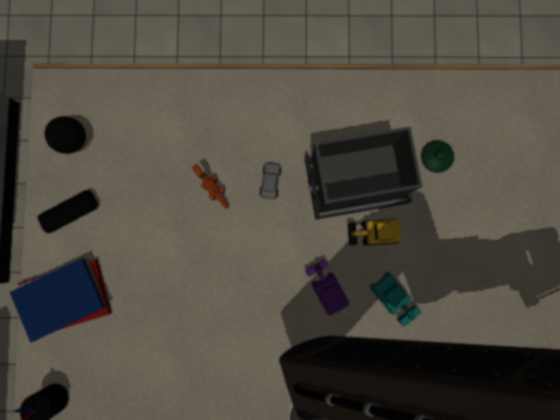

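Candidates in the top view are the yellow digger at (380,232), the purple one at (327,290) and the turquoise one at (395,297). I choose the yellow one, across the bin front, and check it in a close crop. Its black bucket end points left (+y).

```bash
cat > h.py <<'E'
from cell import monitor, viewer, order
import cv2, numpy as np
def ray(n,u,v,z):
    i=viewer.camera_info(n);K=np.array(i["K"]);T=np.array(i["camera_from_world"])
    R=T[:3,:3];o=-R.T@T[:3,3];d=R.T@np.linalg.solve(K,[u,v,1]);return (o+d*(z-o[2])/d[2]).round(1)
def two(u1,v1,u2,v2):
    A=[];b=[]
    for n,u,v in(("top",u1,v1),("scene",u2,v2)):
        i=viewer.camera_info(n);P=np.array(i["K"])@np.array(i["camera_from_world"])[:3]
        for r,c in((0,u),(1,v)):
            q=P[r]-c*P[2];A.append(q[:3]/np.linalg.norm(q[:3]));b.append(-q[3]/np.linalg.norm(q[:3]))
    return np.linalg.lstsq(np.array(A),np.array(b),rcond=None)[0].round(1)
E
python3 - <<'E'
import cv2
a=cv2.imread("pics/top0.png")[110:330,240:470]
a=cv2.convertScaleAbs(a,alpha=2.2,beta=10)
cv2.imwrite("pics/c1.png",cv2.resize(a,None,fx=2.7,fy=2.7,interpolation=cv2.INTER_CUBIC))
b=cv2.imread("pics/scene0.png")[150:310,90:390]
b=cv2.convertScaleAbs(b,alpha=2,beta=10)
cv2.imwrite("pics/c2.png",cv2.resize(b,None,fx=2.66,fy=2.66,interpolation=cv2.INTER_CUBIC))
E
```

```text
(no output)
```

View pics/c1.png

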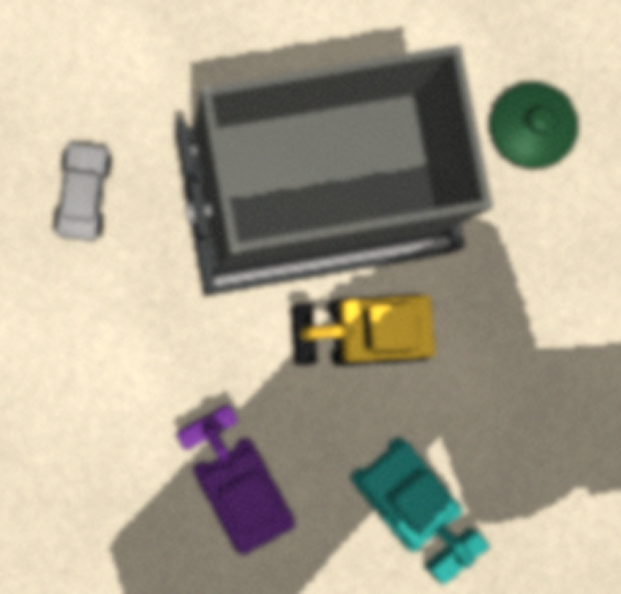

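View pics/c2.png

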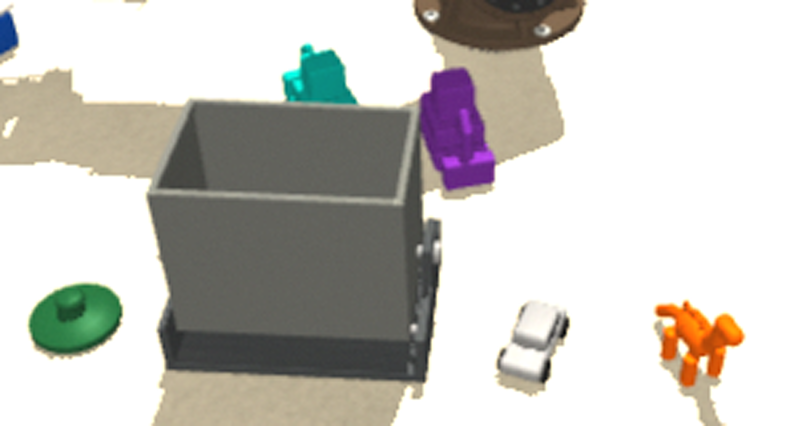

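The crop confirms the yellow digger at crop (365,330), with its bucket to the left and its rear at crop x≈433. The bin rim corners show in both crops. Now triangulating.

```bash
python3 - <<'E'
from h import *
c1=lambda p:(240+p[0]/2.7,110+p[1]/2.7); c2=lambda p:(90+p[0]/2.66,150+p[1]/2.66)
tp={'BL':(203,88),'BR':(460,47),'FR':(491,208),'FL':(232,250)}
sp={'BL':(403,206),'BR':(150,195),'FR':(190,101),'FL':(419,110)}
C={}
for k in tp:
    print(k,two(*c1(tp[k]),*c2(sp[k])),end=' '); C[k]=ray("top",*c1(tp[k]),218);print(C[k])
y=(C['BL']-C['BR']+C['FL']-C['FR'])[:2];yaw=np.arctan2(-y[0],y[1]);print("cradle yaw",yaw)
ex=np.array([np.cos(yaw),np.sin(yaw)]);ey=np.array([-ex[1],ex[0]])
m=sum(C.values())[:2]/4; o=m-15*ex; print("origin",o,"depth",np.linalg.norm(C['BL']-C['FL']),"w",np.linalg.norm(y)/2)
im=cv2.imread("pics/top0.png");hsv=cv2.cvtColor(im,cv2.COLOR_BGR2HSV)
mk=cv2.inRange(hsv,(18,120,40),(35,255,255));mk[:200]=0;mk[260:]=0
c=max(cv2.findContours(mk,0,2)[0],key=cv2.contourArea);r=cv2.minAreaRect(c);print(r)
for p in cv2.boxPoints(r):print(p,ray("top",*p,50))
def cr(p):d=p[:2]-o;return (d@ex).round(),(d@ey).round()
for n,p,z in(("bucketL mid",(293,334),20),("rear hi",(434,329),55),("rear top L",(433,295),55),("rear bot",(434,362),55),("buck tl",(292,306),39),("buck bl",(294,364),39),("car",(82,190),20),("lid",(533,125),20),("purple top",(178,435),30),("purp",(235,408),30),("lip of cradle L",(207,293),12),("cheek",(178,115),60)):
    w=ray("top",*c1(p),z);print(n,w,cr(w))
E
```

```text
BL [692.1  68.5 216.1] [692.2  66.7 218. ]
BR [ 727.9 -146.2  214.3] [ 727.8 -147.9  218. ]
FR [ 592.5 -170.8  213. ] [ 592.4 -170.9  218. ]
FL [556.4  44.2 215.2] [556.5  42.7 218. ]
cradle yaw 0.16545162738074376
origin [627.42983889 -54.82046712] depth 137.80598680754045 w 217.0642128495621
((376.012451171875, 231.73619079589844), (24.282180786132812, 48.196449279785156), 86.98721313476562)
[351.30942 220.87845] [526.3 -35.3  50. ]
[399.43924 218.3453 ] [ 533.5 -159.9   50. ]
[400.71548 242.59393] [ 470.8 -162.2   50. ]
[352.58566 245.12708] [463.7 -38.2  50. ]
bucketL mid [494.  -31.6  20. ] (np.float64(-128.0), np.float64(45.0))
rear hi [ 498.3 -161.5   55. ] (np.float64(-145.0), np.float64(-84.0))
rear top L [ 530.8 -161.1   55. ] (np.float64(-113.0), np.float64(-89.0))
rear bot [ 467. -161.   55.] (np.float64(-176.0), np.float64(-78.0))
buck tl [520.5 -28.4  39. ] (np.float64(-101.0), np.float64(44.0))
buck bl [464.5 -30.   39. ] (np.float64(-157.0), np.float64(51.0))
car [635.9 177.   20. ] (np.float64(47.0), np.float64(227.0))
lid [ 703.1 -271.7   20. ] (np.float64(39.0), np.float64(-226.0))
purple top [395.5  81.4  30. ] (np.float64(-206.0), np.float64(173.0))
purp [421.8  26.3  30. ] (np.float64(-189.0), np.float64(114.0))
lip of cradle L [534.5  52.4  12. ] (np.float64(-74.0), np.float64(121.0))
cheek [703.3  82.9  60. ] (np.float64(98.0), np.float64(123.0))
```

Call:
{"op": "move_arm", "data": {"moves": [0, 0, 0, 0.084, 0, 0, 0, 0.084, 0, 0, 0, 0.084, 0, 0, 0, 0], "claw": 0}}

```text
t: 0.6
eef_pos: [257.6, -569.3, 214.4]
tcp_rot: [-3.141, 0.0, 0.03]
ft_force: [-0.6, 0.7, 0.3]
opening: 0.634
grip_force: 0.0
```

Call:
{"op": "move_arm", "data": {"moves": [0.186, -0.268, 0, 0, 0.186, -0.268, 0, 0, 0.186, -0.268, 0, 0, 0.186, -0.268, 0, 0, 0.186, -0.268, 0, 0, 0.186, -0.268, 0, 0, 0.186, -0.268, 0, 0, 0.186, -0.268, 0, 0, 0.186, -0.268, 0, 0, 0, 0, 0, 0]}}

```text
t: 1.85
eef_pos: [499.2, -198.1, 214.5]
tcp_rot: [-3.141, 0.0, 0.036]
ft_force: [1.3, -0.2, -0.4]
opening: 0.005
grip_force: 0.0
```

Call:
{"op": "move_arm", "data": {"moves": [0, 0, 0.2, 0, 0, 0, 0.2, 0, 0, 0, 0.2, 0, 0, 0, 0.2, 0, 0, 0, 0.2, 0, 0, 0, 0.19, 0, 0, 0, 0, 0]}}

```text
t: 2.72
eef_pos: [497.0, -200.8, 34.7]
tcp_rot: [-3.14, 0.003, 0.03]
ft_force: [0.2, -0.5, 0.2]
opening: 0.004
grip_force: 0.0
```

```bash
python3 - <<'E'
from h import *
print(monitor.state()["eef_pos"],monitor.state()["ft_force"])
a=viewer.read_camera("top")[110:330,240:470,::-1]
cv2.imwrite("pics/c3.png",cv2.resize(cv2.convertScaleAbs(a,alpha=2.2,beta=10),None,fx=2.7,fy=2.7))
E
```

```text
[ 496.96746091 -200.83971301   34.69354351] [ 0.21259268 -0.5204842   0.22420146]
```

View pics/c3.png

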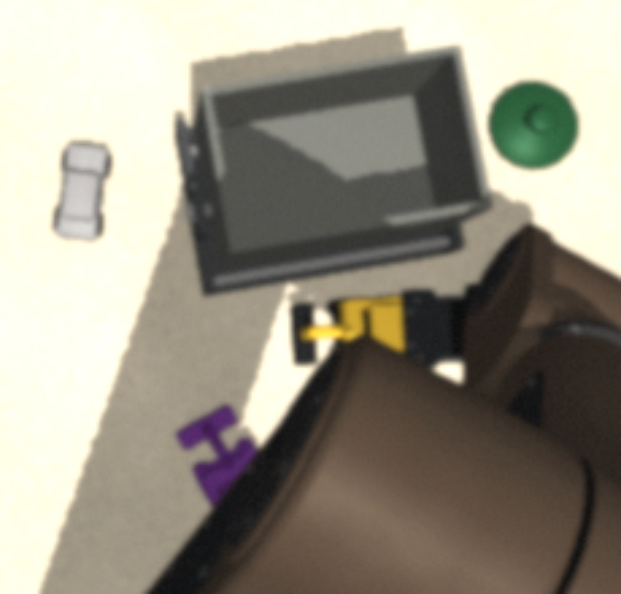

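The hand is in place behind the digger's rear and the digger hasn't moved: bucket still at crop (303,334). Pushing gently.

Call:
{"op": "move_arm", "data": {"moves": [0, -0.06, 0, 0, 0, -0.06, 0, 0, 0, -0.06, 0, 0, 0, -0.06, 0, 0, 0, -0.06, 0, 0, 0, -0.06, 0, 0, 0, -0.06, 0, 0, 0, -0.06, 0, 0, 0, -0.06, 0, 0, 0, -0.06, 0, 0]}}

```text
t: 4.03
eef_pos: [495.5, -110.0, 36.1]
tcp_rot: [3.142, 0.0, 0.029]
ft_force: [0.3, -3.6, 3.6]
opening: 0.007
grip_force: 1.7
```

```bash
python3 - <<'E'
from h import *
print(monitor.state()["eef_pos"],monitor.state()["ft_force"])
a=viewer.read_camera("top")[110:330,240:470,::-1]
cv2.imwrite("pics/c4.png",cv2.resize(cv2.convertScaleAbs(a,alpha=2.2,beta=10),None,fx=2.7,fy=2.7))
E
```

```text
[ 495.48504427 -109.97769308   36.10735205] [ 0.26324156 -3.58424011  3.56957369]
```

View pics/c4.png

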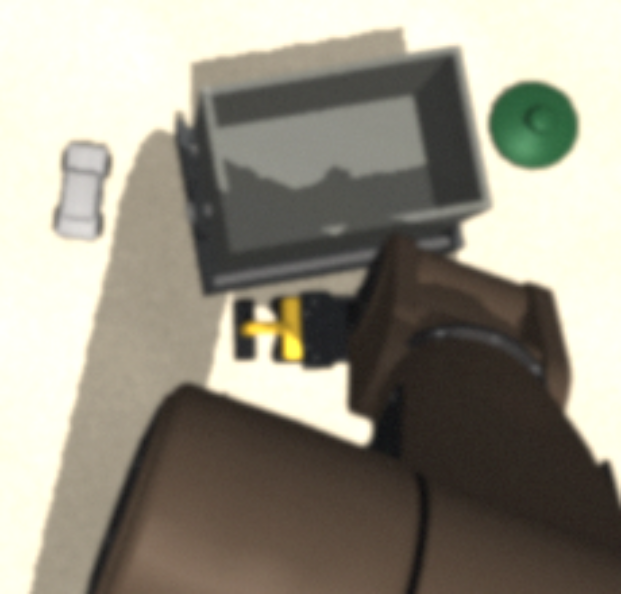

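The digger is sliding straight; its bucket is now at crop (244,330), about 60 mm on. Continuing.

Call:
{"op": "move_arm", "data": {"moves": [0, -0.06, 0, 0, 0, -0.06, 0, 0, 0, -0.06, 0, 0, 0, -0.06, 0, 0, 0, -0.06, 0, 0, 0, -0.06, 0, 0, 0, -0.06, 0, 0, 0, -0.06, 0, 0]}}

```text
t: 5.08
eef_pos: [493.4, -38.0, 36.1]
tcp_rot: [3.142, 0.0, 0.029]
ft_force: [0.2, -1.7, -0.3]
opening: 0.005
grip_force: 0.5
```

```bash
python3 - <<'E'
from h import *
print(monitor.state()["eef_pos"],monitor.state()["ft_force"])
a=viewer.read_camera("top")[110:330,200:430,::-1]
cv2.imwrite("pics/c5.png",cv2.resize(cv2.convertScaleAbs(a,alpha=2.2,beta=10),None,fx=2.7,fy=2.7))
E
```

```text
[493.39398471 -38.01150883  36.11035569] [ 0.17406785 -1.7351776  -0.26953233]
```

View pics/c5.png

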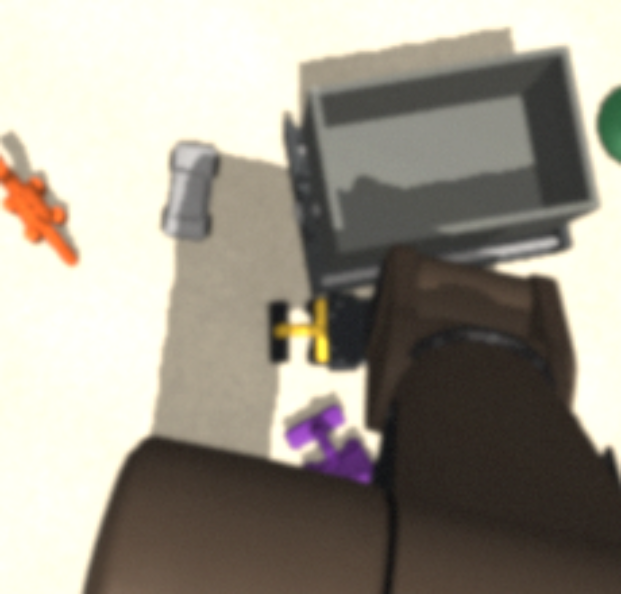

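The digger stays straight, bucket at crop (278,331), with the car and purple toy well clear. Finishing the push.

Call:
{"op": "move_arm", "data": {"moves": [0, -0.06, 0, 0, 0, -0.06, 0, 0, 0, -0.06, 0, 0, 0, -0.06, 0, 0, 0, -0.06, 0, 0, 0, -0.06, 0, 0, 0, -0.06, 0, 0, 0, -0.06, 0, 0, 0, -0.05, 0, 0, 0, -0.02, 0, 0]}}

```text
t: 6.38
eef_pos: [491.0, 44.3, 36.1]
tcp_rot: [3.141, -0.0, 0.029]
ft_force: [-0.6, -1.2, -0.3]
opening: 0.001
grip_force: 0.5
```

Call:
{"op": "move_arm", "data": {"moves": [0, 0.1, 0, 0, 0, 0.2, 0, 0, 0, 0.2, 0, 0, 0, 0.2, -0.1, 0, 0, 0.1, -0.3, 0, 0, 0, -0.35, 0, 0, 0, -0.35, 0, 0, 0, -0.35, 0, 0, 0, -0.3, 0, 0, 0, 0, 0]}}

```text
t: 7.62
eef_pos: [495.2, -77.3, 301.7]
tcp_rot: [3.14, -0.006, 0.028]
ft_force: [-0.4, -0.5, -0.3]
opening: 0.004
grip_force: 0.0
```

```bash
python3 - <<'E'
from h import *
print(monitor.state()["eef_pos"],monitor.state()["tcp_rot"])
a=viewer.read_camera("top")[:,:,::-1].copy();cv2.imwrite("pics/t6.png",a)
b=viewer.read_camera("scene")[:,:,::-1][130:330,90:390];cv2.imwrite("pics/s6.png",b)
x=cv2.resize(cv2.convertScaleAbs(a[100:320,180:480],alpha=2.2,beta=10),None,fx=1.3,fy=1.3)
y=cv2.resize(cv2.convertScaleAbs(b,alpha=1.6,beta=10),None,fx=1.3,fy=1.3)
cv2.imwrite("pics/c6.png",cv2.vconcat([x,y]))
E
```

```text
[495.19891256 -77.33250107 301.68088411] [ 3.13962825 -0.00577215  0.02821814]
```

View pics/c6.png

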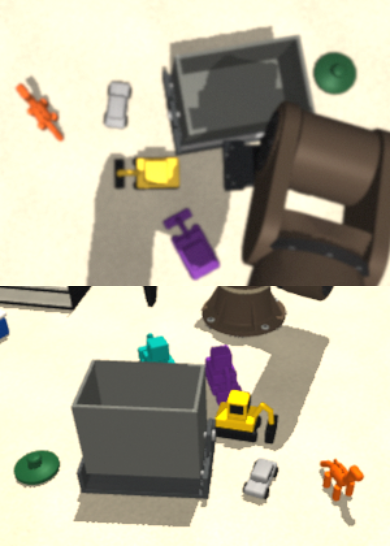

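The digger is upright beside the bin, at about cradle (-106, 197), and the bystanders haven't moved. Now over the bin to its back.

Call:
{"op": "move_arm", "data": {"moves": [0, 0, 0, -0.087, 0.247, 0, 0, 0, 0.247, 0, 0, 0, 0.247, 0, 0, 0, 0.247, 0, 0, 0, 0.247, 0, 0, 0, 0.247, 0, 0, 0, 0.247, 0, 0, 0, 0, 0, 0, 0]}}

```text
t: 8.85
eef_pos: [751.3, -33.5, 294.6]
tcp_rot: [-3.14, 0.004, 0.166]
ft_force: [0.2, -0.6, -1.5]
opening: 0.007
grip_force: 0.0
```

Call:
{"op": "move_arm", "data": {"moves": [0, 0, 0.23, 0, 0, 0, 0.23, 0, 0, 0, 0.23, 0, 0, 0, 0, 0]}}

```text
t: 9.35
eef_pos: [748.3, -33.8, 191.6]
tcp_rot: [-3.14, 0.006, 0.165]
ft_force: [0.1, 0.4, 0.8]
opening: 0.005
grip_force: 0.0
```

Call:
{"op": "move_arm", "data": {"moves": [-0.06, 0, 0, 0, -0.06, 0, 0, 0, -0.06, 0, 0, 0, -0.06, 0, 0, 0, -0.06, 0, 0, 0, -0.06, 0, 0, 0, -0.06, 0, 0, 0, -0.06, 0, 0, 0, -0.05, 0, 0, 0]}}

```text
t: 10.48
eef_pos: [670.9, -46.6, 194.8]
tcp_rot: [-3.141, 0.001, 0.166]
ft_force: [0.4, -0.3, 1.3]
opening: 0.006
grip_force: 0.7
```

Call:
{"op": "move_arm", "data": {"moves": [0, 0, 0, 0, 0, 0, 0, 0, 0, 0, 0, 0, 0, 0, 0, 0]}}

```text
t: 10.98
eef_pos: [671.9, -46.4, 194.9]
tcp_rot: [-3.142, 0.0, 0.166]
ft_force: [-0.3, 0.1, 0.6]
opening: 0.003
grip_force: 0.0
```

```bash
python3 - <<'E'
from h import *
print(monitor.state()["eef_pos"],monitor.state()["tcp_rot"])
b=viewer.read_camera("scene")[:,:,::-1][80:330,60:390]
cv2.imwrite("pics/c7.png",cv2.resize(cv2.convertScaleAbs(b,alpha=1.6,beta=10),None,fx=1.5,fy=1.5))
E
```

```text
[671.94436977 -46.39788089 194.90669593] [-3.14157076e+00  3.35997130e-04  1.65679651e-01]
```

View pics/c7.png

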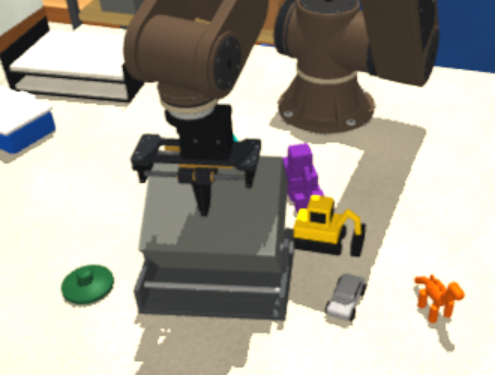

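The bin is past balance and swinging away from the finger at crop (203,210). Withdrawing and waiting.

Call:
{"op": "move_arm", "data": {"moves": [0.2, 0, 0, 0, 0.2, 0, -0.1, 0, 0.2, 0, -0.3, 0, 0, 0, -0.3, 0, 0, 0, 0, 0, 0, 0, 0, 0, 0, 0, 0, 0, 0, 0, 0, 0, 0, 0, 0, 0, 0, 0, 0, 0]}}

```text
t: 12.28
eef_pos: [760.7, -31.6, 300.0]
tcp_rot: [3.142, 0.0, 0.166]
ft_force: [1.1, 0.3, -0.1]
opening: 0.004
grip_force: 0.0
```

Call:
{"op": "move_arm", "data": {"moves": [0, 0, 0, 0, 0, 0, 0, 0, 0, 0, 0, 0, 0, 0, 0, 0, 0, 0, 0, 0, 0, 0, 0, 0, 0, 0, 0, 0, 0, 0, 0, 0]}}

```text
t: 13.28
eef_pos: [760.7, -31.6, 300.1]
tcp_rot: [3.141, -0.0, 0.166]
ft_force: [-0.0, -0.3, -0.6]
opening: 0.004
grip_force: 0.0
```

```bash
python3 - <<'E'
from h import *
print(monitor.state()["eef_pos"],monitor.state()["ft_force"])
a=viewer.read_camera("top")[100:320,180:480,::-1]
b=viewer.read_camera("scene")[130:330,90:390,::-1]
f=lambda i,k:cv2.resize(cv2.convertScaleAbs(i,alpha=k,beta=10),None,fx=1.4,fy=1.4)
cv2.imwrite("pics/c8.png",cv2.vconcat([f(a,2.2),f(b,1.6)]))
E
```

```text
[760.70047845 -31.59389291 300.12787816] [-0.03816762 -0.28229448 -0.55480815]
```

View pics/c8.png

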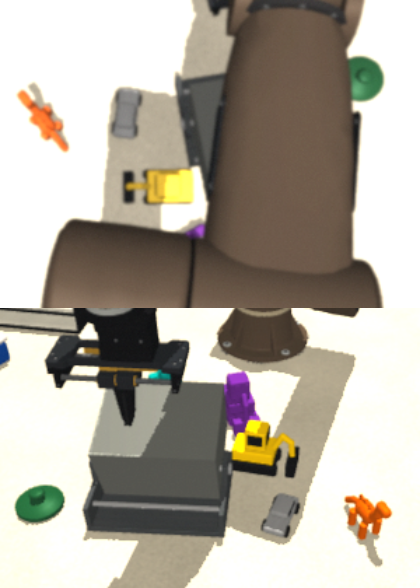

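The bin lies forward, back face up, with the digger clear and upright. One numeric check of the tilt: where the back-bottom edge (z=156 at 1.3 rad) should project.

```bash
python3 - <<'E'
from h import *
i=viewer.camera_info("scene");P=np.array(i["K"])@np.array(i["camera_from_world"])[:3]
c,s=np.cos(.165),np.sin(.165)
for th in(1.0,1.2,1.3):
  for n,x,z in(("bot",85,-35),("rim",85,135)):
    for y in(110,-110):
      X=x*np.cos(th)-z*np.sin(th);Z=83+x*np.sin(th)+z*np.cos(th)
      p=P@[627.4+c*X-s*y,-54.8+s*X+c*y,Z,1];p=p[:2]/p[2];print(th,n,y,((p-[90,130])*1.4+[0,308]).round())
E
```

```text
1.0 bot 110 [213. 476.]
1.0 bot -110 [ 85. 470.]
1.0 rim 110 [221. 384.]
1.0 rim -110 [ 99. 378.]
1.2 bot 110 [213. 466.]
1.2 bot -110 [ 86. 459.]
1.2 rim 110 [222. 382.]
1.2 rim -110 [105. 377.]
1.3 bot 110 [214. 460.]
1.3 bot -110 [ 86. 454.]
1.3 rim 110 [223. 383.]
1.3 rim -110 [107. 377.]
```

The observed edge at about (90,455) matches 1.3 rad. Handing in.

```bash
python3 -c "
from cell import order;print(order.job_done())"
```

```text
the job is handed in; nothing more can be done
None
```

I pushed the digger clear, where it stands upright at about y = +197 mm in the cradle frame; the bin then dropped fully open (close to 1.3 rad by the camera check), the bystanders look unmoved, the hand is clear, and the job is handed in (no verdict shown).

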